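# Seat the drawer front in the drilling jig

### The arm

A 6-joint arm with a two-finger parallel gripper is mounted at the origin on the work surface. World frame = base frame: x ahead of the robot, y to its left, z up, the work surface at z = 0. Lengths are in m, angles in rad, forces in N, time in s.
With the tool pointing down it reaches from about 0.375 to 0.9 m from the base axis. Payload 3.1 kg.
Tool frame: the origin (TCP) lies where the fingers leave the gripper's body, on its centre line; the fingertips stand 73 mm ahead of it and the grasp point (between the pads) lies 54 mm ahead of it; z points along the fingers, y is the line along which they close (so a half turn about z gives the same grasp; the last joint's range is limited). The gripper opens to 85 mm and grips with 20 to 120 N. Pads are 22 mm wide; open, the fingers measure 114 mm over their backs; the gripper's body (76 mm by 85 mm) begins 54 mm behind the grasp point. The pads swing forward as they close: fully open they stand 13 mm farther back than shut.
Start: joints at [-1.401, 0.527, 1.433, -0, 1.181, -0.178], TCP at [0.213, -0.588, 0.304] pointing down, gripper open.
Joint ranges: [-3.08, 3.08], [-0.75, 2.2], [0.22, 2.44], [-1.43, 4.57], [0, 2.65], [-2.85, 2.85]. Speed limits (rad/s): [2.79, 2.79, 3.14, 3.14, 3.14, 3.14].

### API

Orientations are given as a unit quaternion [x, y, z, w].
In Python, from station import manip gives the robot as it stands.
- The arm moves only by the tool step_arm, never from a script. Its argument "moves" is one flat list of numbers, 5 for each row, row after row: the opening, from 0 (shut) to 1 (fully open), then the shift along the world's x, y, z scaled (see below), then the turn about the world's z scaled (see below). In form: [fingers, x, y, z, yaw, fingers, x, y, z, yaw, ...]. A call has 1 to 12 rows; each row is the pose to reach, as a shift and turn from the pose commanded when the call began, turning the shorter way round; what a row does not reach only later rows make up. The controller multiplies each number of a shift by 200 mm and each number of a turn by pi rad. A row lasts 1/8 s, in which the tool goes at most 62.5 mm and 10.7 degrees, less where a joint would pass 70% of its speed; a pose out of reach is approached as far as the arm can. A call with a number of a shift or a turn outside -1 to 1 is refused whole. A call with a gripper value outside its range is refused whole. The fingers move at their own pace and stop on an object; "grip_force" is the grip in N (left out, the last holds). Time passes only in rows, so rows that repeat a pose let the fingers close. It gives the time, the measured TCP pose, the force, the opening and the grip force at its end, in the units of the state.
- manip.sense(): the state, without advancing time (a new reading comes with each control period).
- manip.snapshot(name): name is "side" or "top"; returns a dict with "color" (400x640x3 uint8, blue, green, red), "z_map" (400x640 float32, m along the optical axis (not along the pixel's ray), 0 where there is no reading), "fovy" (degrees; the focal length in pixels is half the picture's height over the tangent of half this angle, whatever the lens; pixels are square), "cx", "cy" (the principal point, pixels), "k1" (the pictures are not rectified: a ray, as slopes to the right and down, at radius r is drawn at 1 + k1 r^2 times it, then the intrinsics apply), "R" (3x3) and "t" (3): a world point X has camera coordinates R X + t. Camera axes: x right, y down, z forward; pixel columns grow to the right and rows downward; lengths in m; the calibration is good to about 2 mm. A picture is of the moment at which its call begins.
- manip.sign_off(): hands the job in; it is judged then, once.
The state is a dict: "t": time; "q": joint angles; "qd": joint speeds; "tau": joint torques, N m; "tcp_pos": TCP position; "tool_rot": TCP orientation; "force": force on the tool from outside, world axes, zero at the start; "ft_torque": the same for the moment, N m; "finger_gap": opening from 0.0 (shut) to 1.0 (fully open); "gripper_force": force on a finger pad.
Only numpy, scipy, OpenCV 4.12 (cv2) and the standard library are available. Lean on these libraries where they do the work, as an engineer would, in place of code of your own. Each camera call takes 0.05 s, during which the arm holds its last target. There are 200 camera calls.

### The job

Lay the loose wooden drawer front flat on the plywood drilling jig, knob up, and push it home so that one long edge bears on both dowels and its end bears on the end stop, all three pressed with a few newtons at the same moment. Push gently, since the glued dowels and the stop stand only about 15 N each; then let go, leaving it seated flush, and do not disturb the other things on the counter.

Things in the scene. Friction and masses are not known exactly. Their poses are not given: they have to be found in the camera images.
- panel: loose wooden drawer front, a rectangular slab 130 mm (its x) by 200 mm (its y) by 18 mm thick, about 0.4 kg, lying flat; a straight round wooden knob 32 mm in diameter stands at its centre, from 18 to 54 mm above its underside. Origin: centre of the underside; z up. It is the same turned half round
- jig: plywood jig deck fixed to the counter, 200 mm (its x) by 300 mm (its y) by 12 mm thick; origin at the centre of its underside, z up, the deck surface at z = 12 mm. Two dowels stand along its +x side, the end stop near its +y end, so the drawer front is pushed along the jig's +x onto the dowels and along its +y onto the stop. Seated, the drawer front's long (y) side lies along the jig's y and its origin is at x = 6 mm, z = 12 mm in the jig's frame
- dowel_a: upright rigid round wooden dowel, 18 mm in diameter, 40 mm tall above the deck, fixed at x = 80, y = 70 mm of the jig; origin at the centre of its foot, on the deck
- dowel_b: the other such dowel, at x = 80, y = -70 mm of the jig; origin at the centre of its foot, on the deck
- stop: rigid end stop, a wooden block 50 mm wide and 30 mm tall on the deck with a round nose (10 mm radius) toward the jig's -y; it is screwed down at a setting along the jig's y that differs from job to job, at x = -2 mm of the jig and with the jig's axes. Origin: the tip of the nose at deck height, where the end of the drawer front comes to bear; seated, the drawer front's origin is 100 mm from it along the jig's -y
- bowl: yellow plastic bowl, 150 mm across, 65 mm high; origin under its centre
- glass_lid: round glass lid, 210 mm across, black knob, 56 mm high in all; origin under its centre
- cutting_board: plain flat wooden cutting board without a knob, 130 x 240 x 18 mm; origin under its centre
- screw_tin: small round steel tin, 52 mm across, 45 mm high; origin under its centre
- tape_measure: black tape measure case, 50 x 34 x 45 mm; origin under its centre
- screwdriver: screwdriver lying flat; origin at its middle on the counter
- mug: white mug, 80 mm across, 90 mm high; origin under its centre

How it is judged:
By the outcome, as a careful person would: the job done as asked, in the order asked, and still so for the second after the job is handed in, with the robot touching nothing.
It also fails if it takes over 66 s, if anything falls off the work surface, if the arm or the gripper's body presses on something with over 40 N, if the wrist force passes 120 N, or if a joint passes its speed limit or range.

## Working session

There is one attempt and no reset: what is moved stays moved. The work goes in short steps, Python scripts to look and compute and a tool call to move; the robot and the scene stay as the last step left them, time stands still between calls to the robot, and variables do not carry over. Pictures are saved under pics/ and viewed, at most 10 in all, crops included, and the job is handed in when it is done.

Besides the shell and the picture viewer there is one more tool, called after "Call:" in YAML: its name, and indented under it one key for each argument. step_arm: Moves the arm, as the interface text tells. Its arguments: {"type":"object","properties":{"moves":{"type":"array","items":{"type":"number"}},"grip_force":{"type":"number"}},"required":["moves"]}

```bash
mkdir -p pics; cat > h.py <<'E'
import numpy as np, cv2, pickle
from station import manip
def snap(n):
    s=manip.snapshot(n); pickle.dump(s,open(f'{n}.pkl','wb')); return s
def cloud(s):
    h,w=s['z_map'].shape; f=h/2/np.tan(np.radians(s['fovy'])/2)
    K=np.array([[f,0,s['cx']],[0,f,s['cy']],[0,0,1]])
    u,v=np.meshgrid(np.arange(w),np.arange(h))
    p=np.stack([u,v],-1).reshape(-1,1,2).astype(float)
    d=cv2.undistortPoints(p,K,np.array([s['k1'],0,0,0,0.]))[:,0].reshape(h,w,2)
    z=s['z_map']; P=np.dstack([d*z[...,None],z])
    W=(P-s['t'])@s['R']; W[z==0]=np.nan
    return W
E
python3 - <<'E'
from h import *
for n in('top','side'):
    s=snap(n); cv2.imwrite(f'pics/{n}0.png',s['color']); print(s['fovy'],s['k1'],-s['R'].T@s['t'])
st=manip.sense(); print(st['t'],st['tcp_pos'],st['tool_rot'],st['force'])
E
```

```text
55.13971446727706 0.02416354798700662 [0.43799212 0.01590496 1.38306907]
55.93131959760219 -0.027209223236148546 [ 0.34796186 -0.75392396  0.9425939 ]
0.1 [ 0.21296048 -0.58707846  0.30302703] [ 9.84917030e-01  1.73024619e-01 -3.46032161e-06 -9.62188214e-04] [-0.20160021  0.20885667 -0.52021584]
```

View pics/top0.png

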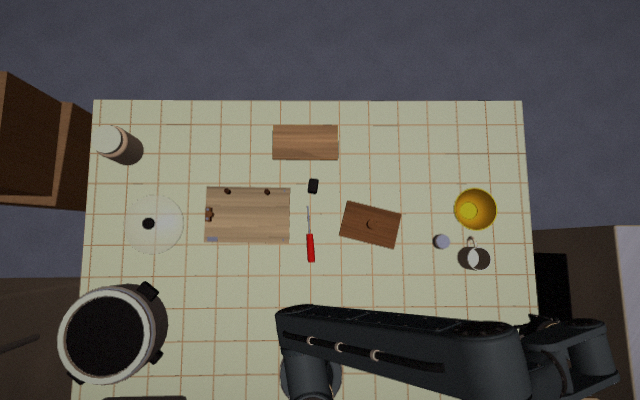

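View pics/side0.png

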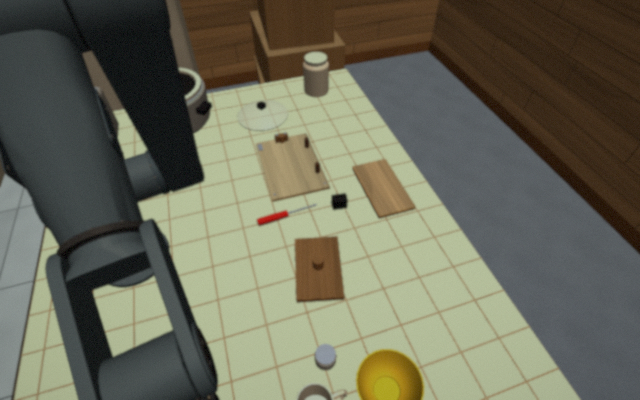

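The top view shows the panel at about (370,225), the jig at (247,215), dowels at (227,191) and (267,192), and the stop at (209,213). The side view shows the same, with the panel's knob at (318,264).

```bash
python3 - <<'E'
from h import *
for n in('top','side'):
    s=pickle.load(open(n+'.pkl','rb')); W=cloud(s); 
    R=lambda c,lo,hi,r:(np.abs(W[...,0]-c[0])<r)&(np.abs(W[...,1]-c[1])<r)&(W[...,2]>lo)&(W[...,2]<hi)
    if n=='top': cp=W[228,360,:2]; cj=W[220,250,:2]
    print(n,cp,cj, 'table z',np.nanmedian(W[270:290,200:260,2]) if n=='top' else '')
    for nm,c,lo,hi,r in(('panel',cp,.010,.027,.16),('knob',cp,.045,.065,.1),('jig',cj,.006,.02,.19),('up',cj,.025,.07,.17)):
        m=R(c,lo,hi,r).astype(np.uint8)
        k,l,st,_=cv2.connectedComponentsWithStats(m)
        for i in range(1,k):
            if st[i,4]<5: continue
            p=W[l==i]; rc=cv2.minAreaRect(p[:,:2].astype(np.float32)*1000)
            print(nm,st[i,4],np.round(p.mean(0)*1000,1),np.round(np.percentile(p[:,2],[5,50,95])*1000),np.round(rc[0],1),np.round(rc[1],1),round(rc[2],1))
s=pickle.load(open('top.pkl','rb'));a=cv2.resize(s['color'][170:260,190:410],None,fx=3.6,fy=3.6,interpolation=2);cv2.imwrite('pics/c1.png',a)
E
```

```text
top [ 0.49370853 -0.17657445] [0.52409381 0.21493844] table z 8.219671900740937e-06
panel 1960 [ 505.6 -212.6   17.7] [13. 18. 23.] [ 506.3 -213.5] [200.5 130.3] 75.6
knob 66 [ 506.  -212.9   53.3] [49. 53. 57.] [ 505.4 -213.5] [29.4 27.3] 44.1
jig 4434 [541.  222.   12.1] [ 8. 12. 17.] [544.5 225.7] [300.2 202.4] 88.9
up 30 [622.5 292.   48.1] [30. 50. 56.] [622.9 292.3] [15.5 16.1] 0.7
up 25 [620.6 152.9  47.5] [30. 50. 57.] [621.5 153. ] [15.3 15.4] 44.6
up 103 [542.7 355.8  40.5] [26. 42. 47.] [543.6 355.2] [25.2 49.3] 88.9
side [ 0.49370853 -0.17657445] [0.52409381 0.21493844] table z 
panel 42 [635.3 -25.9  18. ] [10. 17. 26.] [635.5 -26.2] [ 6.6 35.9] 76.2
panel 2689 [ 504.6 -223.3   16.3] [13. 16. 19.] [ 507.  -214.7] [204.  130.1] 75.6
knob 99 [ 506.3 -216.9   51.7] [48. 52. 54.] [ 506.7 -215.3] [30.3 30.6] 0.0
jig 3113 [539.7 208.6  10.4] [ 7. 10. 14.] [544.1 223.9] [306.9 200.6] 89.0
up 85 [542.6 351.7  36.4] [27. 38. 44.] [544.2 351.4] [47.7 25.3] 4.7
up 36 [624.3 286.9  41.1] [27. 42. 52.] [624.8 289.4] [13.  15.6] 79.1
up 39 [622.  147.8  42.4] [29. 43. 52.] [622.  149.9] [14.7 16.8] 44.0
```

View pics/c1.png

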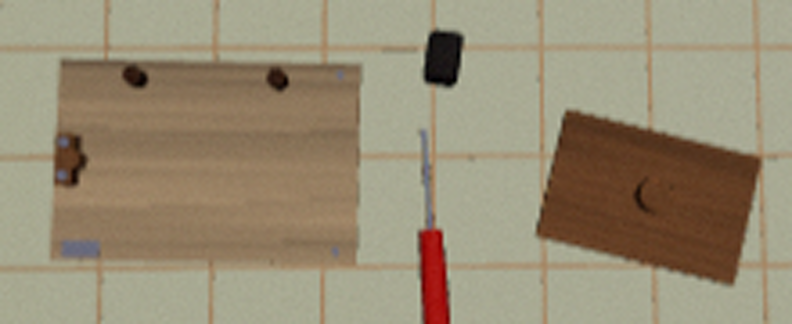

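Jig yaw is about -1° and the panel's about -14.4°, with the knob near (0.5065, -0.214). I'll grip the knob along the panel's short side, going there first in two hops.

Call:
step_arm:
  moves: [1,0.734,0.935,0,0.155,1,0.734,0.935,0,0.155,1,0.734,0.935,0,0.155,1,0.734,0.935,0,0.155]
  grip_force: 40

```text
t: 0.6
tcp_pos: [0.3608, -0.3982, 0.3036]
tool_rot: [0.914, 0.406, 0.0, -0.001]
force: [0.1, -0.7, 1.1]
finger_gap: 1.002
gripper_force: 0.0
```

Call:
step_arm:
  moves: [1,0.734,0.935,-0.5,0.155,1,0.734,0.935,-0.5,0.155,1,0.734,0.935,-0.5,0.155,1,0.734,0.935,-0.5,0.155,1,0.734,0.935,-0.5,0.155]

```text
t: 1.23
tcp_pos: [0.5071, -0.2097, 0.2018]
tool_rot: [0.788, 0.616, -0.001, -0.002]
force: [-0.2, -0.4, -0.2]
finger_gap: 0.998
gripper_force: 0.0
```

```bash
python3 - <<'E'
from h import *
s=snap('side'); cv2.imwrite('pics/s1.png',cv2.resize(s['color'][130:350,220:440],None,fx=2.5,fy=2.5))
st=manip.sense(); print(st['t'],st['tcp_pos'],st['tool_rot'],st['force'],st['q'])
E
```

```text
1.275 [ 0.50714817 -0.21093717  0.2023856 ] [ 7.88250316e-01  6.15352684e-01 -3.87137321e-04 -1.53789786e-03] [-0.2590265   0.14129136 -0.54715282] [-5.97734751e-01  5.70043904e-01  1.71474802e+00  2.66091385e-04
  8.59966081e-01 -3.52780948e-01]
```

View pics/s1.png

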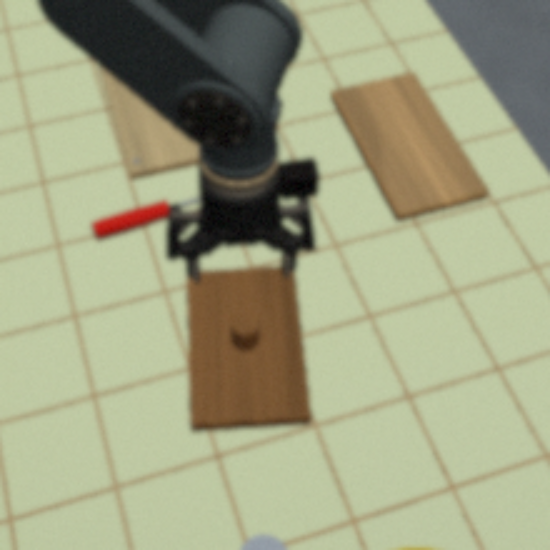

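The gripper hangs above the knob and lined up with the panel; the knob shows at about (245,338) in the crop. Now I'll descend, grip and weigh it.

Call:
step_arm:
  moves: [1,0,0,-0.2,0,1,0,0,-0.4,0,1,0,0,-0.5,0,1,0,0,-0.53,0,1,0,0,-0.53,0,0,0,0,-0.53,0,0,0,0,-0.53,0,0,0,0,-0.53,0,0,0,0,-0.53,0,0,0,0,-0.53,0,0,0,0,-0.53,0,0,0,0,-0.53,0]
  grip_force: 40

```text
t: 2.78
tcp_pos: [0.5074, -0.2139, 0.0989]
tool_rot: [0.789, 0.614, 0.0, 0.001]
force: [0.2, 1.4, 5.5]
finger_gap: 0.363
gripper_force: 39.6
```

Call:
step_arm:
  moves: [0,0,0,0.1,0,0,0,0,0.25,0,0,0,0,0.45,0,0,0,0,0.45,0,0,0,0,0.45,0]

```text
t: 3.4
tcp_pos: [0.5056, -0.2128, 0.1866]
tool_rot: [0.789, 0.614, -0.001, -0.002]
force: [-0.3, -0.3, -5.1]
finger_gap: 0.362
gripper_force: 41.0
```

```bash
python3 - <<'E'
from h import *
s=snap('side'); cv2.imwrite('pics/s2.png',cv2.resize(s['color'][130:350,220:440],None,fx=2.5,fy=2.5))
st=manip.sense(); print(st['t'],st['tcp_pos'],st['tool_rot'],st['force'],st['ft_torque'],st['finger_gap'])
E
```

```text
3.45 [ 0.50541397 -0.21269964  0.18614423] [ 7.89451639e-01  6.13809003e-01 -6.71584701e-04 -2.04114581e-03] [-0.97499392  0.2829396  -4.20161323] [-0.02751863  0.0324485   0.0040701 ] 0.3570616621182373
```

View pics/s2.png

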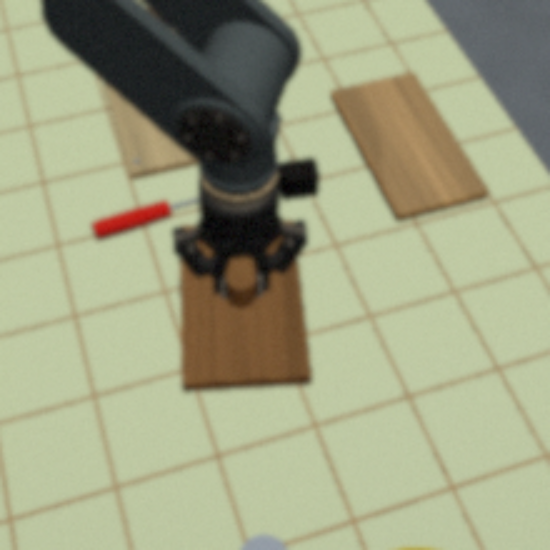

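The panel hangs level in the grip (about 4 N). I'll carry it over the jig and turn it +13.4°.

Call:
step_arm:
  moves: [0,0.01,0.12,0,0.01,0,0.03,0.35,0,0.03,0,0.05,0.6,0,0.05,0,0.07,0.85,0,0.074,0,0.08,1,0,0.074]

```text
t: 4.08
tcp_pos: [0.5211, -0.011, 0.1859]
tool_rot: [0.712, 0.702, -0.001, -0.002]
force: [1.2, 0.5, -4.1]
finger_gap: 0.363
gripper_force: 40.9
```

Call:
step_arm:
  moves: [0,0.01,0.25,0,0,0,0.03,0.5,0,0,0,0.05,0.75,0,0,0,0.06,0.95,0,0,0,0.06,1,0,0]

```text
t: 4.7
tcp_pos: [0.5334, 0.1888, 0.1859]
tool_rot: [0.712, 0.702, -0.001, -0.001]
force: [0.1, 0.0, -5.1]
finger_gap: 0.36
gripper_force: 40.9
```

Call:
step_arm:
  moves: [0,0,0.12,0,0,0,0,0.18,-0.1,0,0,0,0.195,-0.2,0,0,0,0.195,-0.25,0,0,0,0.195,-0.25,0,0,0,0.195,-0.25,0]

```text
t: 5.45
tcp_pos: [0.535, 0.225, 0.138]
tool_rot: [0.713, 0.701, 0.0, 0.0]
force: [1.0, 0.0, -4.3]
finger_gap: 0.359
gripper_force: 40.9
```

```bash
python3 - <<'E'
from h import *
for n in('top','side'):
    s=snap(n); W=cloud(s)
    # panel top visible: z about 0.057; print hue-based mask
    m=(np.abs(W[...,0]-.534)<.11)&(np.abs(W[...,1]-.225)<.16)&(W[...,2]>.045)&(W[...,2]<.068)
    k,l,stt,_=cv2.connectedComponentsWithStats(m.astype(np.uint8))
    for i in range(1,k):
        if stt[i,4]>30:
            p=W[l==i]; rc=cv2.minAreaRect(p[:,:2].astype(np.float32)*1000); print(n,stt[i,4],np.median(p[:,2]),np.round(rc[0],1),np.round(rc[1],1),rc[2])
s=pickle.load(open('side.pkl','rb'));t=pickle.load(open('top.pkl','rb'))
cv2.imwrite('pics/j1.png',np.hstack([cv2.resize(s['color'][110:220,220:340],(400,367)),cv2.resize(t['color'][170:280,190:310],(400,367))]))
st=manip.sense(); print(st['t'],st['tcp_pos'],st['tool_rot'],st['force'],st['q'])
E
```

```text
top 854 0.05686622296912622 [533.9 169.4] [129.9  88.1] 0.47537967562675476
top 64 0.05720039620288705 [503.3 294.1] [13.4 62.5] 11.355995178222656
side 47 0.05538656699342245 [549.5 294.3] [38.9 25.9] 75.35414123535156
side 1112 0.055432595701975076 [534.1 221.7] [202.9 130.7] 88.91897583007812
5.55 [0.53518225 0.22521002 0.13853502] [7.13135434e-01 7.01025914e-01 5.87810393e-04 4.18419713e-04] [ 0.40210585 -0.07594756 -4.53894907] [ 2.05990141e-01  7.01106440e-01  1.67173735e+00 -9.92726140e-05
  7.67307467e-01  2.23187206e-01]
```

View pics/j1.png

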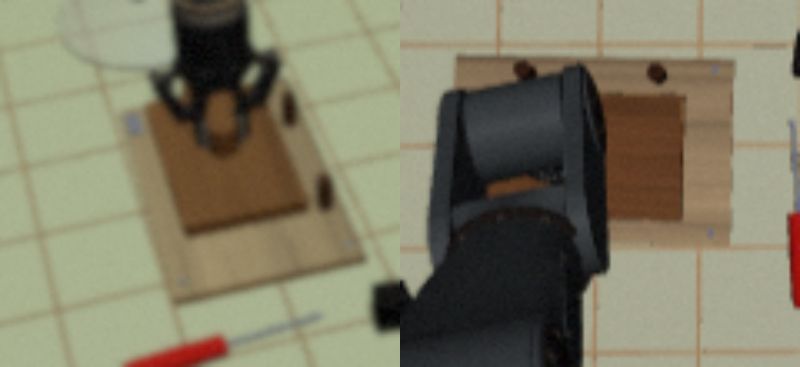

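The panel is square to the jig and about 15 mm short of the dowels and the stop. Lower it onto the deck.

Call:
step_arm:
  moves: [0,0,0,-0.06,0,0,0,0,-0.11,0,0,0,0,-0.125,0,0,0,0,-0.125,0,0,0,0,-0.125,0]

```text
t: 6.18
tcp_pos: [0.5349, 0.2255, 0.113]
tool_rot: [0.713, 0.701, 0.0, 0.0]
force: [0.5, -0.2, -5.0]
finger_gap: 0.356
gripper_force: 41.0
```

Call:
step_arm:
  moves: [0,0,0,-0.005,0,0,0,0,-0.01,0,0,0,0,-0.01,0,0,0,0,-0.01,0]

```text
t: 6.68
tcp_pos: [0.5348, 0.2255, 0.111]
tool_rot: [0.713, 0.701, 0.0, 0.0]
force: [0.3, 0.6, -5.5]
finger_gap: 0.358
gripper_force: 40.9
```

Call:
step_arm:
  moves: [0,0,0,-0.005,0,0,0,0,-0.005,0,0,0,0,-0.005,0]

```text
t: 7.05
tcp_pos: [0.5347, 0.2255, 0.1109]
tool_rot: [0.713, 0.701, 0.0, 0.0]
force: [-2.2, -1.4, 5.7]
finger_gap: 0.362
gripper_force: 41.9
```

Call:
step_arm:
  moves: [0,0,0,-0.005,0,0,0,0,-0.005,0,0,0,0,-0.005,0]

```text
t: 7.42
tcp_pos: [0.5346, 0.2255, 0.1108]
tool_rot: [0.713, 0.701, 0.0, 0.0]
force: [-4.3, -1.3, 12.1]
finger_gap: 0.36
gripper_force: 42.6
```

Call:
step_arm:
  moves: [0.6,0,0,0,0,0.6,0,0,0,0,0.6,0,0,0.012,0,0.6,0,0,0.012,0,0,0,0,0.012,0,0,0,0,0.012,0,0,0,0,0.012,0,0,0,0,0.012,0]
  grip_force: 25

```text
t: 8.43
tcp_pos: [0.5348, 0.2255, 0.1113]
tool_rot: [0.713, 0.701, 0.0, 0.0]
force: [-0.4, 0.2, 0.3]
finger_gap: 0.359
gripper_force: 25.2
```

Call:
step_arm:
  moves: [0,0.01,0,0,0,0,0.02,0,0,0,0,0.03,0,0,0,0,0.04,0,0,0,0,0.05,0,0,0,0,0.05,0,0,0]

```text
t: 9.18
tcp_pos: [0.5407, 0.2254, 0.1113]
tool_rot: [0.713, 0.701, -0.004, -0.003]
force: [-8.1, 0.7, 8.7]
finger_gap: 0.363
gripper_force: 26.4
```

Call:
step_arm:
  moves: [0,0,0,0.005,0,0,0,0,0.007,0,0,0,0,0.007,0,0,0,0,0.007,0]

```text
t: 9.68
tcp_pos: [0.5448, 0.2253, 0.1123]
tool_rot: [0.713, 0.701, -0.0, -0.0]
force: [0.4, 0.2, -4.7]
finger_gap: 0.366
gripper_force: 25.2
```

```bash
python3 - <<'E'
from h import *
s=snap('side');cv2.imwrite('pics/j2.png',cv2.resize(s['color'][110:220,220:340],(785,720)[:2])[:600])
W=cloud(s)
m=(np.abs(W[...,0]-.54)<.11)&(np.abs(W[...,1]-.225)<.16)&(W[...,2]>.022)&(W[...,2]<.038)
m=cv2.morphologyEx(m.astype(np.uint8),cv2.MORPH_OPEN,np.ones((3,3)))
k,l,stt,_=cv2.connectedComponentsWithStats(m)
i=1+np.argmax(stt[1:,4]);p=W[l==i]; rc=cv2.minAreaRect(p[:,:2].astype(np.float32)*1000); print(stt[i,4],np.median(p[:,2]),np.round(rc[0],1),np.round(rc[1],1),rc[2])
st=manip.sense(); print(st['t'],st['tcp_pos'],st['tool_rot'],st['force'],st['ft_torque'])
E
```

```text
1031 0.029107031652793026 [543.7 221.1] [200.7 130.7] 88.98137664794922
9.725 [0.54474335 0.22535542 0.11236567] [ 7.13022017e-01  7.01141628e-01 -1.24548099e-04 -7.54057949e-05] [-0.75233613  0.25586969 -5.27447987] [-0.01632398 -0.01517052 -0.02944682]
```

View pics/j2.png

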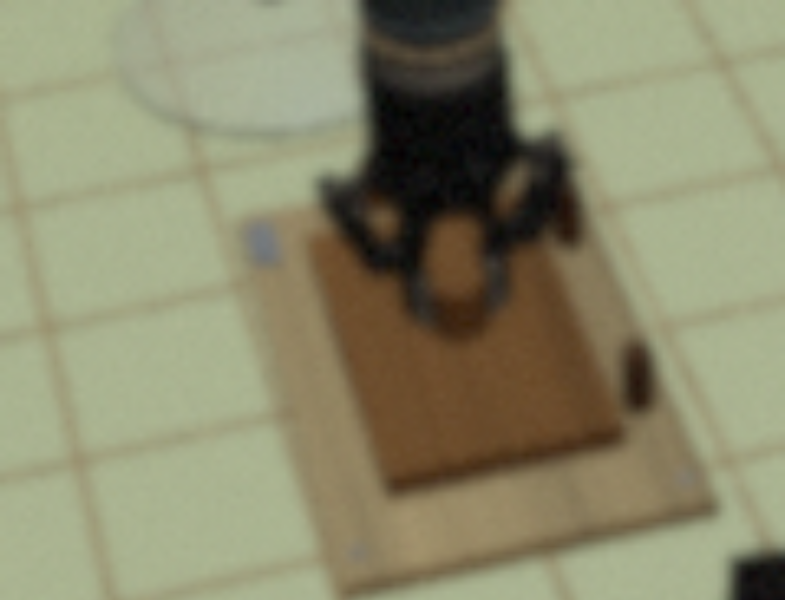

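Call:
step_arm:
  moves: [0,0,0,-0.003,0,0,0.005,0,-0.003,0,0,0.01,0,-0.003,0,0,0.015,0,-0.003,0,0,0.015,0,-0.003,0]

```text
t: 10.35
tcp_pos: [0.5478, 0.2255, 0.1122]
tool_rot: [0.713, 0.701, 0.0, 0.0]
force: [1.1, 0.3, -4.4]
finger_gap: 0.364
gripper_force: 25.2
```

Call:
step_arm:
  moves: [0,0.005,0,0,0,0,0.005,0,0,0,0,0.005,0,0,0]

```text
t: 10.72
tcp_pos: [0.5486, 0.2255, 0.1121]
tool_rot: [0.713, 0.701, -0.0, -0.0]
force: [-0.9, 0.6, -4.7]
finger_gap: 0.367
gripper_force: 25.2
```

Call:
step_arm:
  moves: [0,0.005,0,0,0,0,0.005,0,0,0,0,0.005,0,0,0]

```text
t: 11.1
tcp_pos: [0.5496, 0.2255, 0.1121]
tool_rot: [0.713, 0.701, -0.0, -0.0]
force: [-0.2, 0.1, -4.2]
finger_gap: 0.366
gripper_force: 25.2
```

Call:
step_arm:
  moves: [0,0.004,0,-0.001,0,0,0.004,0,-0.001,0,0,0.004,0,-0.001,0]

```text
t: 11.48
tcp_pos: [0.5504, 0.2255, 0.1119]
tool_rot: [0.713, 0.701, -0.0, -0.0]
force: [0.2, -0.3, -5.5]
finger_gap: 0.365
gripper_force: 25.2
```

Call:
step_arm:
  moves: [0,0.004,0,-0.001,0,0,0.004,0,-0.001,0,0,0.004,0,-0.001,0]

```text
t: 11.85
tcp_pos: [0.551, 0.2254, 0.1117]
tool_rot: [0.713, 0.701, -0.0, -0.0]
force: [-0.2, -0.1, -4.8]
finger_gap: 0.367
gripper_force: 25.2
```

Call:
step_arm:
  moves: [0,0.003,0,0,0,0,0.003,0,0,0,0,0.003,0,0,0]

```text
t: 12.22
tcp_pos: [0.5512, 0.2255, 0.1116]
tool_rot: [0.713, 0.701, -0.001, -0.001]
force: [-2.8, 0.6, -3.2]
finger_gap: 0.363
gripper_force: 25.4
```

Dowel contact is at x ≈ 551. Ease off slightly and slide along +y toward the stop.

Call:
step_arm:
  moves: [0,-0.002,0.01,0,0,0,-0.002,0.025,0,0,0,-0.002,0.04,0,0,0,-0.001,0.05,0,0,0,-0.001,0.06,0,0,0,-0.001,0.06,0,0]

```text
t: 12.98
tcp_pos: [0.5514, 0.2377, 0.1116]
tool_rot: [0.713, 0.701, -0.0, -0.0]
force: [-3.0, -0.4, -4.9]
finger_gap: 0.364
gripper_force: 25.2
```

Call:
step_arm:
  moves: [0,0,0.005,0,0,0,0,0.01,0,0,0,0,0.01,0,0,0,0,0.01,0,0]

```text
t: 13.48
tcp_pos: [0.5514, 0.2394, 0.1117]
tool_rot: [0.713, 0.701, -0.0, -0.0]
force: [-4.1, -1.8, -4.5]
finger_gap: 0.367
gripper_force: 25.2
```

Call:
step_arm:
  moves: [0,0,0.005,0,0,0,0,0.005,0,0,0,0,0.005,0,0]

```text
t: 13.85
tcp_pos: [0.5514, 0.2404, 0.1116]
tool_rot: [0.713, 0.701, -0.0, -0.0]
force: [-2.8, -1.4, -4.2]
finger_gap: 0.364
gripper_force: 25.3
```

Call:
step_arm:
  moves: [0,0,0.004,0,0,0,0,0.004,0,0,0,0,0.004,0,0]

```text
t: 14.22
tcp_pos: [0.5515, 0.2412, 0.1117]
tool_rot: [0.713, 0.701, -0.0, -0.0]
force: [-4.8, -2.9, -3.8]
finger_gap: 0.367
gripper_force: 25.3
```

Call:
step_arm:
  moves: [0,0,0.004,0,0,0,0,0.004,0,0,0,0,0.004,0,0]

```text
t: 14.6
tcp_pos: [0.5515, 0.242, 0.1116]
tool_rot: [0.713, 0.701, -0.0, -0.0]
force: [-4.4, -3.0, -3.7]
finger_gap: 0.361
gripper_force: 25.3
```

Call:
step_arm:
  moves: [0,0,0.004,0,0,0,0,0.004,0,0,0,0,0.004,0,0]

```text
t: 14.98
tcp_pos: [0.5515, 0.2428, 0.1117]
tool_rot: [0.713, 0.701, -0.0, -0.0]
force: [-4.3, -3.0, -4.9]
finger_gap: 0.365
gripper_force: 25.3
```

Call:
step_arm:
  moves: [0,0,0.004,0,0,0,0,0.004,0,0,0,0,0.004,0,0]

```text
t: 15.35
tcp_pos: [0.5515, 0.2432, 0.1117]
tool_rot: [0.713, 0.701, -0.001, 0.0]
force: [-4.7, -3.8, -4.5]
finger_gap: 0.365
gripper_force: 25.3
```

Call:
step_arm:
  moves: [0,0,0.004,0,0,0,0,0.004,0,0,0,0,0.004,0,0]

```text
t: 15.72
tcp_pos: [0.5515, 0.2433, 0.1117]
tool_rot: [0.713, 0.701, -0.001, 0.0]
force: [-4.3, -6.7, -3.3]
finger_gap: 0.363
gripper_force: 25.4
```

```bash
python3 - <<'E'
from h import *
st=manip.sense(); print(st['t'],st['tcp_pos'],st['tool_rot'],st['force'],st['ft_torque'])
s=snap('side');W=cloud(s)
m=(np.abs(W[...,0]-.545)<.065)&(np.abs(W[...,1]-.23)<.15)&(W[...,2]>.022)&(W[...,2]<.038)
m=cv2.morphologyEx(m.astype(np.uint8),cv2.MORPH_OPEN,np.ones((3,3)))
k,l,stt,_=cv2.connectedComponentsWithStats(m)
i=1+np.argmax(stt[1:,4]);p=W[l==i]; rc=cv2.minAreaRect(p[:,:2].astype(np.float32)*1000); print(stt[i,4],np.median(p[:,2]),np.round(rc[0],1),np.round(rc[1],1),rc[2])
E
```

```text
15.725 [0.55150151 0.24334129 0.11169968] [ 7.12721232e-01  7.01446594e-01 -9.76520587e-04  4.08644560e-04] [-4.26282432 -6.69451337 -3.26963126] [-1.10195503  0.77581561 -0.06201764]
963 0.028600266723458365 [548.  238.4] [201.1 126.1] 88.74349975585938
```

The stop is reached at y ≈ 0.2433. Now I'll let the weight down and raise the dowel push.

Call:
step_arm:
  moves: [0,0.002,0.001,-0.002,0,0,0.003,0.001,-0.002,0,0,0.004,0.001,-0.002,0,0,0.004,0.001,-0.002,0]

```text
t: 16.27
tcp_pos: [0.5516, 0.2433, 0.1116]
tool_rot: [0.713, 0.701, -0.002, 0.0]
force: [-5.2, -8.2, -0.2]
finger_gap: 0.366
gripper_force: 25.7
```

```bash
python3 - <<'E'
from h import *
st=manip.sense(); print(st['t'],st['tcp_pos'],st['tool_rot'],st['force'],st['ft_torque'])
E
```

```text
16.275 [0.55160282 0.2433188  0.11156889] [ 7.12716528e-01  7.01450018e-01 -1.73880694e-03  9.93027521e-06] [-5.24045085 -8.18993247 -0.23500629] [-1.22548201  0.97769898 -0.0341526 ]
```

Call:
step_arm:
  moves: [0,0.003,0,0,0,0,0.006,0,0,0,0,0.006,0,0,0,0,0.006,0,0,0]

```text
t: 16.77
tcp_pos: [0.5518, 0.2434, 0.1116]
tool_rot: [0.713, 0.701, -0.003, -0.001]
force: [-7.8, -6.5, 1.3]
finger_gap: 0.36
gripper_force: 26.0
```

```bash
python3 - <<'E'
from h import *
st=manip.sense(); print(st['t'],st['tcp_pos'],st['tool_rot'],st['force'],st['ft_torque'])
E
```

```text
16.775 [0.55179464 0.24335176 0.11158018] [ 7.12703699e-01  7.01459919e-01 -2.63599165e-03 -6.86003904e-04] [-7.78133324 -6.51282907  1.27225516] [-1.21584517  1.1396209  -0.0692059 ]
```

Call:
step_arm:
  moves: [0,0.003,0.002,0.001,0,0,0.005,0.003,0.001,0,0,0.005,0.003,0.001,0,0,0.005,0.003,0.001,0]

```text
t: 17.27
tcp_pos: [0.5519, 0.2435, 0.1116]
tool_rot: [0.713, 0.702, -0.004, -0.001]
force: [-9.8, -9.6, 2.4]
finger_gap: 0.368
gripper_force: 26.2
```

```bash
python3 - <<'E'
from h import *
st=manip.sense(); print(st['t'],st['tcp_pos'],st['tool_rot'],st['force'],st['ft_torque'])
E
```

```text
17.275 [0.55192321 0.24345002 0.11157946] [ 0.71257275  0.70158691 -0.00384039 -0.00106535] [-9.80049264 -9.55987853  2.41823292] [-1.42816429  1.25906371 -0.01163058]
```

All three bear a few newtons (about 5, 5 and 6). Ease most of the load off, release, and rise.

Call:
step_arm:
  moves: [0,-0.004,-0.003,0,0,0,-0.007,-0.005,0,0,0,-0.007,-0.005,0,0,0.8,-0.007,-0.005,0,0,0.8,-0.007,-0.005,0,0,0.8,-0.007,-0.005,0,0,0.8,-0.007,-0.005,0,0]

```text
t: 18.15
tcp_pos: [0.554, 0.2446, 0.1119]
tool_rot: [0.713, 0.701, 0.001, 0.0]
force: [-0.6, 0.4, -0.1]
finger_gap: 0.799
gripper_force: 0.0
```

Call:
step_arm:
  moves: [0.8,0,0,0.05,0,0.8,0,0,0.15,0,0.8,0,0,0.35,0,0.8,0,0,0.6,0,0.8,0,0,0.85,0,0.8,0,0,1,0]

```text
t: 18.9
tcp_pos: [0.5538, 0.2445, 0.3153]
tool_rot: [0.713, 0.701, 0.002, 0.001]
force: [-0.2, 0.6, -0.1]
finger_gap: 0.799
gripper_force: 0.0
```

Call:
step_arm:
  moves: [0.8,0,-0.3,0.3,0,0.8,0,-0.6,0.3,0,0.8,0,-0.9,0.3,0,0.8,0,-1,0.3,0,0.8,0,-1,0.3,0]

```text
t: 19.52
tcp_pos: [0.5532, 0.042, 0.3723]
tool_rot: [0.714, 0.7, 0.0, 0.001]
force: [0.2, 0.4, 0.6]
finger_gap: 0.8
gripper_force: 0.0
```

Call:
step_arm:
  moves: [0.8,0,-0.3,0,0,0.8,0,-0.6,0,0,0.8,0,-0.9,0,0,0.8,0,-1,0,0,0.8,0,-1,0,0]

```text
t: 20.15
tcp_pos: [0.5533, -0.1557, 0.3715]
tool_rot: [0.713, 0.701, 0.0, -0.0]
force: [-0.3, -0.0, -1.2]
finger_gap: 0.801
gripper_force: 0.0
```

```bash
python3 - <<'E'
from h import *
for n in('top','side'):
    s=snap(n);W=cloud(s)
    for nm,lo,hi in(('panel',.022,.037),('up',.042,.07)):
        m=(np.abs(W[...,0]-.56)<(.075))&(np.abs(W[...,1]-.24)<.135)&(W[...,2]>lo)&(W[...,2]<hi)
        k,l,stt,_=cv2.connectedComponentsWithStats(m.astype(np.uint8))
        for i in range(1,k):
            if stt[i,4]<12: continue
            p=W[l==i]; rc=cv2.minAreaRect(p[:,:2].astype(np.float32)*1000); print(n,nm,stt[i,4],np.round(np.median(p[:,2])*1e3,1),np.round(rc[0],1),np.round(rc[1],1),round(rc[2],2))
s=pickle.load(open('side.pkl','rb'));t=pickle.load(open('top.pkl','rb'))
cv2.imwrite('pics/f.png',np.hstack([cv2.resize(s['color'][110:220,220:340],(400,367),interpolation=2),cv2.resize(t['color'][170:280,190:310],(400,367),interpolation=2)]))
st=manip.sense(); print(st['t'],st['tcp_pos'],st['force'])
E
```

```text
top panel 1973 29.8 [553.5 247.9] [211.2 131.4] 89.81
top up 23 52.5 [622.7 293.1] [15.  16.2] 3.55
top up 21 50.5 [621.2 153.3] [16.3 14.6] 44.99
top up 49 44.1 [541.9 355.7] [45.6 20.9] 1.92
top up 68 64.8 [548.4 241.6] [27.8 28.1] 89.63
side panel 982 28.2 [556.2 249.3] [220.9 141.5] 89.2
side panel 28 27.8 [604.9 221.2] [45.2 14.2] 56.51
side panel 21 28.5 [617.6 144.8] [10.2 21.3] 75.61
side up 17 48.8 [624.4 291.5] [16.4 12.8] 6.35
side up 83 61.4 [550.8 239.8] [32.8 30.3] 30.05
side up 12 46.8 [622.8 146.2] [15.2  6.4] 3.7
20.25 [ 0.55316508 -0.15387127  0.37146386] [-0.0646394   0.49423962  0.2283828 ]
```

View pics/f.png

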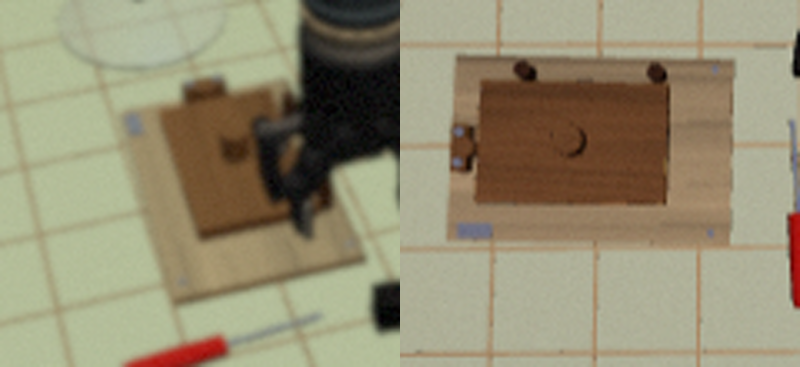

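The panel lies flat with its long edge along both dowels (525,71 and 656,73 in the right view) and its end at the stop nose (474,147). Nothing else has moved and the arm is clear.

```bash
python3 -c "
from station import manip
print(manip.sign_off())"
```

```text
the job is handed in; nothing more can be done
None
```

The drawer front lies flat on the jig, knob up, against both dowels and the stop; I pushed about 9.8 N toward the dowels and 9.6 N toward the stop at once (wrist readings), then let go and handed it in at about 20 s. The cameras cannot rule out a sub-millimetre gap.

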